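# Centre the rocking dish on the kitchen scale and zero it

## Robot

A 6-joint arm with a two-finger parallel gripper is mounted at the origin on the work surface. World frame = base frame: x ahead of the robot, y to its left, z up, the work surface at z = 0. Lengths are in m, angles in rad, forces in N, time in s.
With the tool pointing down it reaches from about 0.4 to 0.825 m from the base axis. Payload 7 kg.
Tool frame: the origin (TCP) lies on the centre line of the jaws, within the pads' length; the fingertips stand 22 mm ahead of it and the grasp point (between the pads) lies 3 mm ahead of it; z points along the fingers, y is the line along which they close (so a half turn about z gives the same grasp; the last joint's range is limited). The gripper opens to 88 mm and grips with 3 to 60 N. Pads are 19 mm wide; open, the fingers measure 130 mm over their backs; the gripper's body (78 mm by 193 mm) begins 47 mm behind the grasp point.
Start: joints at [1.63, 0.359, 0.012, 0, -1.224, -0.288], TCP at [0.153, 0.657, 0.249] pointing down, gripper open.
Joint ranges: [-3.07, 3.07], [-1.43, 2.12], [-1.02, 1.25], [-3.03, 1.67], [-3.05, -0], [-3.03, 3.03]. Speed limits (rad/s): [2.39, 2.39, 3.01, 3.14, 3.14, 3.14].

## Interface

Orientations are given as [roll, pitch, yaw] about the fixed x, y, z axes, in that order (R = Rz(yaw) Ry(pitch) Rx(roll)).
In Python, from station import monitor, viewer, order gives the robot as it stands. The module is installed in compiled form; this text tells all that it offers.
- The arm moves only by the tool servo_tool, never from a script. Its argument "targets" is a list of rows, each an object with "angular": the turn, a rotation vector about the tool's x, y, z in degrees, a list of three; "xyz": the shift along the tool's x, y, z in cm, a list of three; "claw": the finger opening in cm, from 0 to 8.76. A call has 1 to 20 rows; each row shifts and turns the commanded pose from where the row before left it, along the tool's axes as they then stand; what a row does not reach is not made up. A row lasts 1/10 s, in which the tool goes at most 50 mm and 8.59 degrees, less where a joint would pass 70% of its speed; a pose out of reach is approached as far as the arm can. A call is refused whole if a number of a shift passes 5 or a number of a turn 8.59, either way. A call with a gripper value outside its range is refused whole. The fingers move at their own pace and stop on an object; "force" is the grip in N (left out, the last holds). Time passes only in rows, so rows that do not move let the fingers close. It gives the time, the measured TCP pose, the force, the opening and the grip force at its end, in the units of the state.
- monitor.get_state(): the state, without advancing time (a new reading comes with each control period).
- viewer.grab_frame(name): name is "scene" or "top"; returns a dict with "color" (420x560x3 uint8, blue, green, red), "fovy" (degrees; the focal length in pixels is half the picture's height over the tangent of half this angle, whatever the lens; pixels are square), "cx", "cy" (the principal point, pixels), "R" (3x3) and "t" (3): a world point X has camera coordinates R X + t. Camera axes: x right, y down, z forward; pixel columns grow to the right and rows downward; lengths in m; the calibration is good to about 2 mm. A picture is of the moment at which its call begins. There is no depth.
- order.job_done(): hands the job in; it is judged then, once.
The state is a dict: "t": time; "q": joint angles; "qd": joint speeds; "joint_efforts": joint torques, N m; "eef_pos": TCP position; "ee_rot": TCP orientation; "force": force on the tool from outside, world axes, zero at the start; "moment": the same for the moment, N m; "width": finger opening in m; "gripper_force": force on a finger pad.
Only numpy, scipy, OpenCV 4.12 (cv2) and the standard library are available. Lean on these libraries where they do the work, as an engineer would, in place of code of your own. Each camera call takes 0.05 s, during which the arm holds its last target. There are 200 camera calls.

## Task

Get the kitchen scale ready for weighing spices: the wobbly green dish stands off to one side of the scale's round steel pan, so nudge it gently with the fingertips, without pinching, lifting or tipping it or knocking it off, until it stands centred on the pan with an even margin all round. Then press the scale's round button fully down to zero the scale and let it come up again, with the dish still centred. Leave the ladle, the spatula and the grey box where they lie.

Things in the scene. Friction and masses are not known exactly. Their poses are not given: they have to be found in the camera images.
- dish: Empty green ceramic dish, 84 mm across the rim (its top and widest part), 40 mm high, about 170 g, foot 39 mm across. Origin: centre of its underside; z: its upright axis. The underside is slightly domed: pushed at the rim it rocks some degrees, then slides; let go, it settles level. It slides easily (about 0.5 N) and stops when the push stops. Pinches or knocks over 6 N are too hard.
- pan_top (a point): Centre of the top face of the scale's weighing pan: a flat round steel disc 110 mm across, 6 mm thick, top 48 mm above the counter, immovable. The dish stands on it 22 to 31 mm off the middle, in any direction; when centred, 13 mm of pan shows all round the rim. Its x and y directions mean nothing.
- scale: Dark grey kitchen scale on rubber feet, does not slip; 205 mm long (its x), 150 mm wide (its y), body's top 34 mm above the counter. Origin: under the body's middle, on the counter. In its frame the pan's centre is at x +35, y 0 mm; at the end towards the robot (-x) are a flat dark display (y +28) and the round button (x -74, y -44).
- zero_button_top (a point): Middle of the top face of the scale's round white push button, 22 mm across, in a flat grey 38 mm collar; its top stands 11 mm above the scale's body, 45 mm above the counter. Pressed straight down.
- zero_button (a joint): Travel of that button in m: 0 is up, 0.005 is fully down; spring-loaded, it takes about 4 N fully down and comes up by itself. Pressed counts from 0.004.
- ladle: Steel ladle lying on the counter to the right of the scale, about 310 mm long along its x, bowl 78 mm across at its +x end, 40 mm high at most. Origin: on the counter, near the middle of its length. Not to be moved.
- spatula: Wooden spatula lying on the counter to the left of the scale, about 300 mm long along its x, 56 mm wide, 10 mm thick. Origin: underneath, at the middle of its length. Not to be moved.
- tub: Grey plastic box with a flip-top lid, closed, 106 x 136 x 78 mm high, standing on the counter beyond the ladle. Origin: centre of its underside. Not to be moved.
- slab: Grinding slab of dark stone, 300 (x) x 210 (y) x 50 mm high, with its stone roller lying on top, 105 mm high in all; fixed, to the left of the spatula. Origin: centre of its underside.

How it is judged:
On the way, in this order (a step that is already met when the one before it is completed fails the run):
1. the dish stands centred on the pan, within 6 mm, level and at rest (horizontal distance between dish and pan_top below 0.006 m and angle between dish's own z axis and vertical below 0.08 rad and linear speed of dish below 0.01 m/s), for 0.3 s.
2. the button is pressed at least 4 mm down while the dish stands centred (value of joint zero_button above 0.004 m and horizontal distance between dish and pan_top below 0.006 m), for 0.1 s.
At the end, for the whole second after the job is handed in: The dish stands level and at rest on the pan with its centre within 6 mm of the pan's centre, the button has been pressed after that and is up again (under 1 mm) (all of step 1 and z of dish in the frame of pan_top between -0.003 and 0.003 m and value of joint zero_button below 0.001 m); the robot touches nothing.
It fails at once if the dish is lifted more than 12 mm off the pan (z of dish in the frame of pan_top above 0.012 m).
It fails at once if the dish is knocked off the pan or tipped by more than 0.45 rad (z of dish in the frame of pan_top below -0.006 m or angle between dish's own z axis and vertical above 0.45 rad).
It fails at once if the dish is pinched or knocked with more than 6 N (contact force between the arm and dish above 6 N).
It fails at once if the ladle, the spatula or the grey box is moved more than 15 mm (distance of any of ladle, spatula, tub from where it was at the start of the episode above 0.015 m).
It also fails if it takes over 64 s, if anything falls off the work surface, if the arm or the gripper's body presses on something with over 40 N, if the wrist force passes 120 N, or if a joint passes its speed limit or range.

## Working session

There is one attempt and no reset: what is moved stays moved. The work goes in short steps, Python scripts to look and compute and a tool call to move; the robot and the scene stay as the last step left them, time stands still between calls to the robot, and variables do not carry over. Pictures are saved under pics/ and viewed, at most 10 in all, crops included, and the job is handed in when it is done.

Besides the shell and the picture viewer there is one more tool, called as name(argument=value, ...), one argument or row to a line, values as JSON. servo_tool: Moves the arm, as the interface text tells. Its arguments: {"type":"object","properties":{"targets":{"type":"array"},"force":{"type":"number"}},"required":["targets"]}

```bash
mkdir -p pics; cat > h.py <<'E'
import numpy as np, cv2
from station import monitor, viewer, order
def grab(n,save=None):
    f=viewer.grab_frame(n)
    if save: cv2.imwrite('pics/'+save,f['color'])
    f['f']=f['color'].shape[0]/2/np.tan(np.radians(f['fovy'])/2)
    return f
def ray(f,u,v,z):
    R,t=np.array(f['R']),np.array(f['t'])
    c=-R.T@t; d=R.T@np.array([(u-f['cx'])/f['f'],(v-f['cy'])/f['f'],1])
    return c+d*(z-c[2])/d[2]
def proj(f,X):
    p=np.array(f['R'])@np.array(X)+np.array(f['t']); return p[:2]/p[2]*f['f']+[f['cx'],f['cy']]
E
python3 - <<'E'
from h import *
for n in('scene','top'):
    f=grab(n,n+'1.png'); R=np.array(f['R']);print(n,f['fovy'],f['cx'],f['cy'],-R.T@np.array(f['t']),R[2])
print(monitor.get_state())
E
```

```text
scene 47.26731880579496 283.1030474937487 208.88047027422894 [ 1.55374542 -0.27569248  1.04075198] [-0.69421327  0.21292346 -0.68755475]
top 43.670228935586515 277.70707738447817 209.81004851265618 [0.22799107 0.015673   1.63972293] [ 0.20175126 -0.01460683 -0.97932787]
{'t': 0.1, 'q': array([ 1.63013328e+00,  3.59306928e-01,  1.11424748e-02, -3.13605246e-04,
       -1.22413017e+00, -2.88113283e-01]), 'qd': array([ 0.00085742, -0.00069541,  0.00110051, -0.00013104,  0.00285133,
        0.00022987]), 'joint_efforts': array([-1.17384821e-03, -5.84163523e+01,  2.93753850e+01,  7.01552600e+00,
        1.01980040e-02, -5.04897287e-05]), 'eef_pos': array([0.15300287, 0.65699784, 0.24771736]), 'ee_rot': array([ 3.14007234e+00, -1.43096699e-04, -2.28882999e-01]), 'force': array([ 0.13656542, -0.83403378,  0.04444396]), 'moment': array([ 0.01851299, -0.02204469, -0.02316578]), 'gripper_force': 0.0, 'width': 0.08780493038162851}
```

View pics/top1.png

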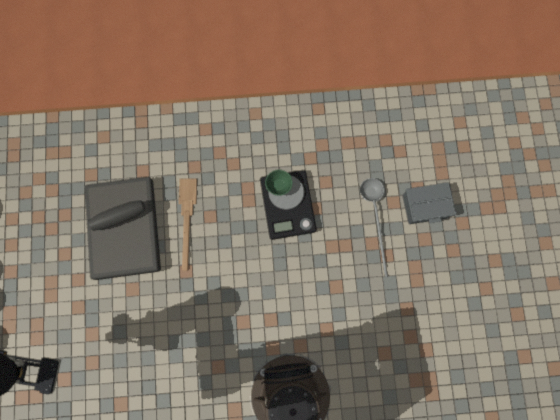

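View pics/scene1.png

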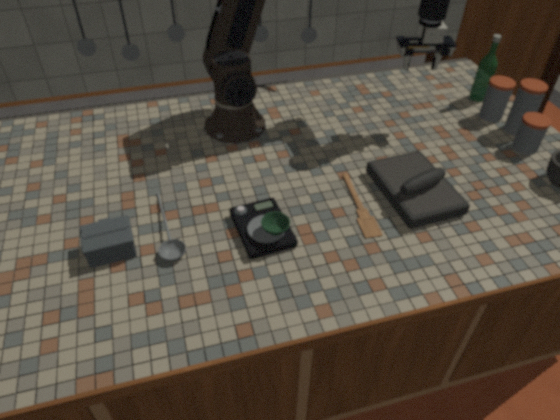

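Top view: the scale is at about (288,205), the dish at (280,182), the pan at (286,192) and the button at (306,224). In the scene view the dish is at (275,222) and the button at (241,210).

```bash
python3 - <<'E'
from h import *
rois={'top':(245,155,80,100),'scene':(215,185,100,80)}
out=[]
for n in rois:
    f=grab(n); x,y,w,h=rois[n]; im=f['color'][y:y+h,x:x+w]
    b,g,r=[im[...,i].astype(int) for i in range(3)]
    m=((g-r>12)&(g-b>4)).astype(np.uint8)
    k,l,s,c=cv2.connectedComponentsWithStats(m)
    i=1+np.argmax(s[1:,4]); print(n,'dish',s[i],c[i]+[x,y])
    cs,_=cv2.findContours((l==i).astype(np.uint8),cv2.RETR_EXTERNAL,cv2.CHAIN_APPROX_NONE)
    p=max(cs,key=len)[:,0]; P=np.array([ray(f,u+x,v+y,.088)[:2] for u,v in p]);
    print(' rim circle',cv2.minEnclosingCircle(P.astype(np.float32)))
    # scale body: dark
    gr=im.max(2); 
    out.append(cv2.resize(im,None,fx=400/w if n=='scene' else 5,fy=400/w if n=='scene' else 5,interpolation=cv2.INTER_CUBIC))
H=max(o.shape[0] for o in out)
o=np.hstack([cv2.copyMakeBorder(o,0,H-o.shape[0],0,0,cv2.BORDER_CONSTANT) for o in out])
o=np.clip(o*1.8,0,255).astype(np.uint8)
cv2.imwrite('pics/c.png',o);print(o.shape)
E
```

```text
top dish [ 20  15  28  26 540] [278.63333333 182.19074074]
 rim circle ((0.6329033374786377, -0.01678926683962345), 0.04220036789774895)
scene dish [ 46  26  29  24 479] [274.51356994 222.41753653]
 rim circle ((0.637281060218811, -0.020284811034798622), 0.04637579619884491)
(500, 800, 3)
```

View pics/c.png

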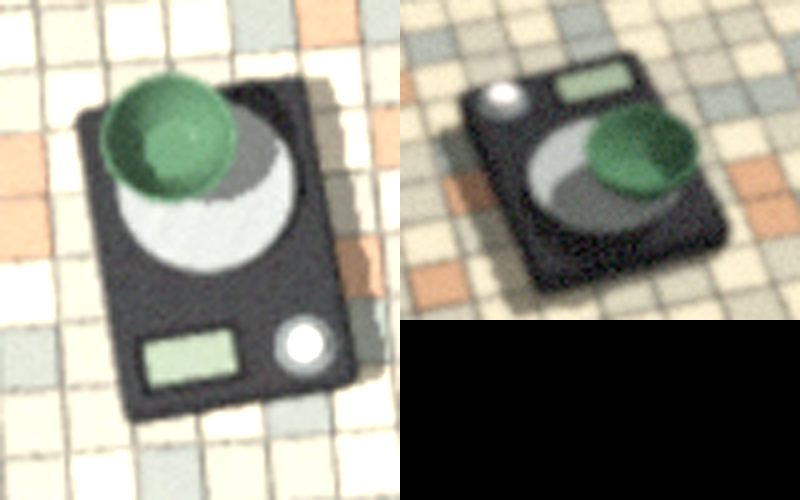

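The crop shows the pan centred at about (286,192) in the top picture, the dish to its upper left, and the button at (305.6,224). Next I fit the pan by its radial edges.

```bash
cat >> h.py <<'E'
from scipy.optimize import least_squares
from scipy.ndimage import map_coordinates
def circ(f,c0,z,R,ang,chan,lo=.75,hi=1.3):
    """radial steepest bright->dark edge; fixed-radius circle fit on plane z. chan: 2D float image"""
    P=[]
    for a in ang:
        rr=np.linspace(R*lo,R*hi,60); w=np.array(c0)[:,None]+rr*np.array([[np.cos(a)],[np.sin(a)]])
        uv=np.array([proj(f,[x,y,z]) for x,y in w.T])
        v=map_coordinates(cv2.GaussianBlur(chan,(0,0),.7),[uv[:,1],uv[:,0]],order=1)
        g=np.gradient(v); i=np.argmin(g)
        if 1<i<58 and g[i]<-.5: P.append(w[:,i])
    P=np.array(P)
    s=least_squares(lambda c:np.hypot(*(P-c).T)-R,c0,loss='soft_l1',f_scale=.002)
    return s.x,len(P),np.median(abs(s.fun))
E
python3 - <<'E'
from h import *
D=np.radians
for n,gc,pc,bc in(('top',(278.6,182.2),(286.2,191.8),(305.6,224)),('scene',(274.5,222.4),(266,227.5),(240.8,209.6))):
    f=grab(n); im=f['color'].astype(np.float32); print(n)
    gray=im.mean(2); green=im[...,1]-im[...,2]
    d=ray(f,*gc,.088)[:2]
    d=circ(f,d,.088,.042,D(np.arange(0,360,6)),green); print(' dish',d)
    p=ray(f,*pc,.048)[:2]
    for k in range(2):
        a0=np.arctan2(*(d[0]-p)[::-1]); p_=circ(f,p,.048,.055,a0+D(np.arange(75,286,5)),gray); p=p_[0]
    print(' pan',p_, 'off',d[0]-p,np.hypot(*(d[0]-p)))
    b=ray(f,*bc,.045)[:2]; b=circ(f,b,.045,.011,D(np.arange(0,360,10)),gray,.4,1.6); print(' button',b,'pan-btn',np.hypot(*(p-b[0])),'want',np.hypot(109,44))
    v=p-b[0]; print(' scale yaw deg',np.degrees(np.arctan2(v[1],v[0])-np.arctan2(44,109)))
E
```

```text
top
 dish (array([ 0.63345261, -0.01598781]), 60, np.float64(0.0006825589779887072))
 pan (array([ 0.61221234, -0.03766533]), 43, np.float64(0.0005314611512548875)) off [0.02124027 0.02167751] 0.030349033232943017
 button (array([ 0.50843112, -0.09040141]), 36, np.float64(0.0011363859525747675)) pan-btn 0.11641149088353865 want 117.5457357797381
 scale yaw deg 4.954812364616468
scene
 dish (array([ 0.63631612, -0.01684811]), 59, np.float64(0.0015418792382540375))
 pan (array([ 0.61410542, -0.03987573]), 39, np.float64(0.0014639721247753992)) off [0.0222107  0.02302762] 0.03199354271383855
 button (array([ 0.51303071, -0.09000035]), 29, np.float64(0.000994584573911739)) pan-btn 0.11282097575131339 want 117.5457357797381
 scale yaw deg 4.395134110512509
```

Both views agree: the dish is about 30 mm off the pan centre at +45°. The plan is to push with both fingertips set 50 mm apart so they cradle the rim. First I go above the far side of the dish.

servo_tool(
  targets=[
    {"xyz": [3.65, 2.71, 0], "angular": [0, 0, 0], "claw": 5},
    {"xyz": [3.65, 2.71, 0], "angular": [0, 0, 0], "claw": 5},
    {"xyz": [3.65, 2.71, 0], "angular": [0, 0, 0], "claw": 5},
    {"xyz": [3.65, 2.71, 0], "angular": [0, 0, 0], "claw": 5},
    {"xyz": [3.65, 2.71, 0], "angular": [0, 0, 0], "claw": 5},
    {"xyz": [3.65, 2.71, 0], "angular": [0, 0, 0], "claw": 5},
    {"xyz": [3.65, 2.71, 0], "angular": [0, 0, 0], "claw": 5},
    {"xyz": [3.65, 2.71, 0], "angular": [0, 0, 0], "claw": 5},
    {"xyz": [3.65, 2.71, 0], "angular": [0, 0, 0], "claw": 5},
    {"xyz": [3.65, 2.71, 0], "angular": [0, 0, 0], "claw": 5},
    {"xyz": [3.65, 2.71, 0], "angular": [0, 0, 0], "claw": 5},
    {"xyz": [3.65, 2.71, 0], "angular": [0, 0, 0], "claw": 5},
    {"xyz": [3.65, 2.71, 0], "angular": [0, 0, 0], "claw": 5},
    {"xyz": [3.65, 2.71, 0], "angular": [0, 0, 0], "claw": 5},
    {"xyz": [3.65, 2.71, 0], "angular": [0, 0, 0], "claw": 5},
    {"xyz": [3.65, 2.71, 0], "angular": [0, 0, 0], "claw": 5},
    {"xyz": [3.65, 2.71, 0], "angular": [0, 0, 0], "claw": 5},
    {"xyz": [3.65, 2.71, 0], "angular": [0, 0, 0], "claw": 5},
  ],
)

```text
t: 2.1
eef_pos: [0.6834, 0.0316, 0.2486]
ee_rot: [-3.141, -0.0, -0.229]
force: [0.3, 1.5, -0.3]
width: 0.0499
gripper_force: 0.0
```

servo_tool(
  targets=[
    {"xyz": [0, 0, 0], "angular": [0, 0, -8.43], "claw": 5},
    {"xyz": [0, 0, 0], "angular": [0, 0, -8.43], "claw": 5},
    {"xyz": [0, 0, 0], "angular": [0, 0, -8.43], "claw": 5},
    {"xyz": [0, 0, 0], "angular": [0, 0, -8.43], "claw": 5},
    {"xyz": [0, 0, 0], "angular": [0, 0, -8.43], "claw": 5},
    {"xyz": [0, 0, 0], "angular": [0, 0, -8.43], "claw": 5},
    {"xyz": [0, 0, 0], "angular": [0, 0, -8.43], "claw": 5},
    {"xyz": [0, 0, 0], "angular": [0, 0, 0], "claw": 5},
    {"xyz": [0, 0, 0], "angular": [0, 0, 0], "claw": 5},
    {"xyz": [0, 0, 0], "angular": [0, 0, 0], "claw": 5},
  ],
)

```text
t: 3.1
eef_pos: [0.6823, 0.0333, 0.2485]
ee_rot: [-3.142, 0.0, 0.798]
force: [0.2, -0.3, -0.2]
width: 0.0501
gripper_force: 0.0
```

servo_tool(
  targets=[
    {"xyz": [0, 0, 4], "angular": [0, 0, 0], "claw": 5},
    {"xyz": [0, 0, 4], "angular": [0, 0, 0], "claw": 5},
    {"xyz": [0, 0, 3], "angular": [0, 0, 0], "claw": 5},
    {"xyz": [0, 0, 2.5], "angular": [0, 0, 0], "claw": 5},
    {"xyz": [0, 0, 1.5], "angular": [0, 0, 0], "claw": 5},
    {"xyz": [0, 0, 0.8], "angular": [0, 0, 0], "claw": 5},
    {"xyz": [0, 0, 0], "angular": [0, 0, 0], "claw": 5},
    {"xyz": [0, 0, 0], "angular": [0, 0, 0], "claw": 5},
  ],
)

```text
t: 3.9
eef_pos: [0.6832, 0.0334, 0.0917]
ee_rot: [3.141, -0.001, 0.801]
force: [-0.7, -0.2, 0.8]
width: 0.0497
gripper_force: 0.0
```

```bash
cat >> h.py <<'E'
def look(name):
    out=[]
    for n,x,y in(('top',240,145),('scene',215,180)):
        f=grab(n); im=f['color'][y:y+90,x:x+90]
        out.append(np.clip(cv2.resize(im,None,fx=4.4,fy=4.4,interpolation=cv2.INTER_CUBIC)*1.8,0,255))
    cv2.imwrite('pics/'+name,np.hstack(out))
E
python3 -c "
from h import *
look('d.png');s=monitor.get_state();print(s['eef_pos'],s['ee_rot'])"
```

```text
[0.68323595 0.03347973 0.09214347] [ 3.14027553e+00 -2.04809272e-03  8.01065193e-01][ WARN:0@0.942] global loadsave.cpp:1063 imwrite_ Unsupported depth image for selected encoder is fallbacked to CV_8U.
```

View pics/d.png

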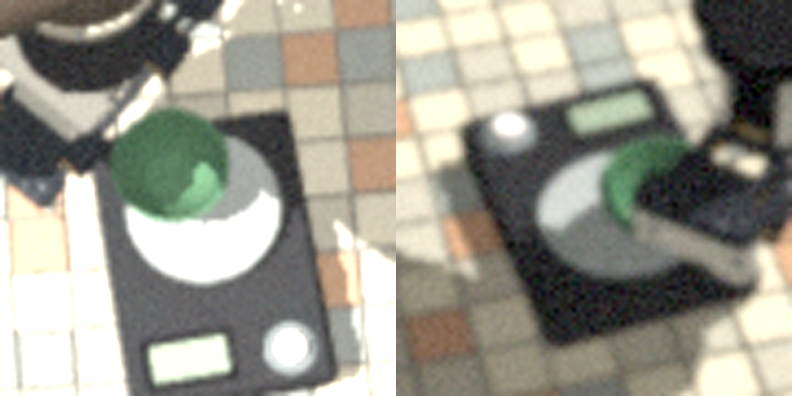

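The top view (left) shows the fingertips down just beyond the dish at its upper left. The dish has not moved and the line to the pan centre is right. Now a gentle push along tool −x.

servo_tool(
  targets=[
    {"xyz": [-0.5, 0, 0], "angular": [0, 0, 0], "claw": 5},
    {"xyz": [-0.5, 0, 0], "angular": [0, 0, 0], "claw": 5},
    {"xyz": [-0.4, 0, 0], "angular": [0, 0, 0], "claw": 5},
    {"xyz": [-0.2, 0, 0], "angular": [0, 0, 0], "claw": 5},
    {"xyz": [-0.2, 0, 0], "angular": [0, 0, 0], "claw": 5},
    {"xyz": [-0.2, 0, 0], "angular": [0, 0, 0], "claw": 5},
    {"xyz": [-0.2, 0, 0], "angular": [0, 0, 0], "claw": 5},
    {"xyz": [-0.2, 0, 0], "angular": [0, 0, 0], "claw": 5},
    {"xyz": [-0.2, 0, 0], "angular": [0, 0, 0], "claw": 5},
    {"xyz": [-0.2, 0, 0], "angular": [0, 0, 0], "claw": 5},
    {"xyz": [-0.2, 0, 0], "angular": [0, 0, 0], "claw": 5},
    {"xyz": [-0.2, 0, 0], "angular": [0, 0, 0], "claw": 5},
    {"xyz": [-0.2, 0, 0], "angular": [0, 0, 0], "claw": 5},
    {"xyz": [-0.2, 0, 0], "angular": [0, 0, 0], "claw": 5},
    {"xyz": [-0.2, 0, 0], "angular": [0, 0, 0], "claw": 5},
    {"xyz": [-0.2, 0, 0], "angular": [0, 0, 0], "claw": 5},
    {"xyz": [-0.2, 0, 0], "angular": [0, 0, 0], "claw": 5},
    {"xyz": [-0.2, 0, 0], "angular": [0, 0, 0], "claw": 5},
    {"xyz": [0, 0, 0], "angular": [0, 0, 0], "claw": 5},
    {"xyz": [0, 0, 0], "angular": [0, 0, 0], "claw": 5},
  ],
)

```text
t: 6.0
eef_pos: [0.6515, 0.0016, 0.0905]
ee_rot: [-3.141, 0.0, 0.801]
force: [0.3, 0.7, -0.3]
width: 0.0499
gripper_force: 0.1
```

```bash
cat >> h.py <<'E'
def dish(a0,a1):
    D=np.radians; f=grab('top'); im=f['color'].astype(np.float32)
    g=im[...,1]-im[...,2]; m=(g>12).astype(np.uint8); m[:150]=0;m[230:]=0;m[:,:250]=0;m[:,330:]=0
    k,l,s,c=cv2.connectedComponentsWithStats(m); i=1+np.argmax(s[1:,4])
    d=ray(f,*c[i],.088)[:2]; print('centroid',d,s[i])
    for _ in range(2): r=circ(f,d,.088,.042,D(np.arange(a0,a1,6)),g); d=r[0]
    p=ray(f,286.2,191.8,.048)[:2]
    print('dish',r,'rel top-pan',d-[.6122,-.0377])
E
python3 -c "
from h import *
look('e.png');s=monitor.get_state();print(s['eef_pos'],s['ee_rot'],s['force']);dish(0,360)" 2>/dev/null
```

```text
[0.65163593 0.00164922 0.09044761] [-3.14145063e+00  2.57780426e-04  8.01073021e-01] [ 0.51895889 -0.01224656 -0.44273891]
centroid [ 0.61763013 -0.03785048] [274 173  23  26 411]
dish (array([ 0.62304401, -0.02970646]), 41, np.float64(0.000992834503926121)) rel top-pan [0.01084401 0.00799354]
```

View pics/e.png

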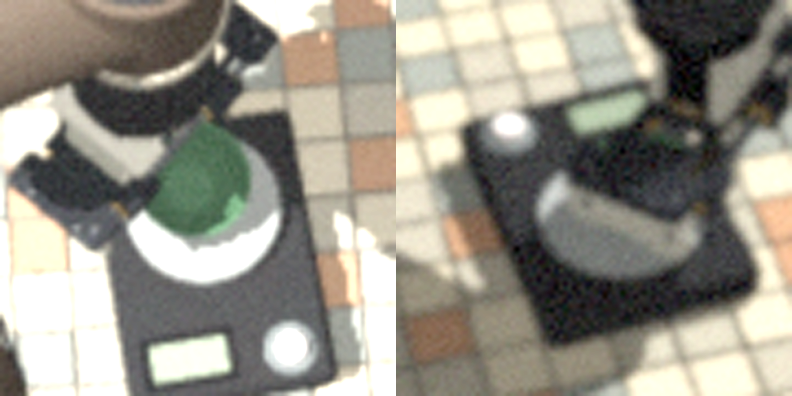

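The left view shows the dish cradled and moved well towards the centre. Both estimates say about 12.5 mm remains.

servo_tool(
  targets=[
    {"xyz": [-0.2, 0, 0], "angular": [0, 0, 0], "claw": 5},
    {"xyz": [-0.2, 0, 0], "angular": [0, 0, 0], "claw": 5},
    {"xyz": [-0.2, 0, 0], "angular": [0, 0, 0], "claw": 5},
    {"xyz": [-0.2, 0, 0], "angular": [0, 0, 0], "claw": 5},
    {"xyz": [-0.2, 0, 0], "angular": [0, 0, 0], "claw": 5},
    {"xyz": [-0.15, 0, 0], "angular": [0, 0, 0], "claw": 5},
    {"xyz": [-0.1, 0, 0], "angular": [0, 0, 0], "claw": 5},
    {"xyz": [0, 0, 0], "angular": [0, 0, 0], "claw": 5},
    {"xyz": [0, 0, 0], "angular": [0, 0, 0], "claw": 5},
    {"xyz": [0.2, 0, 0], "angular": [0, 0, 0], "claw": 5},
    {"xyz": [0.5, 0, 0], "angular": [0, 0, 0], "claw": 5},
    {"xyz": [1.0, 0, 0], "angular": [0, 0, 0], "claw": 5},
    {"xyz": [3, 0, 0], "angular": [0, 0, 0], "claw": 5},
    {"xyz": [4, 0, 0], "angular": [0, 0, 0], "claw": 5},
    {"xyz": [3, 0, 0], "angular": [0, 0, 0], "claw": 5},
    {"xyz": [0, 0, 0], "angular": [0, 0, 0], "claw": 5},
    {"xyz": [0, 0, 0], "angular": [0, 0, 0], "claw": 5},
    {"xyz": [0, 0, 0], "angular": [0, 0, 0], "claw": 5},
    {"xyz": [0, 0, 0], "angular": [0, 0, 0], "claw": 5},
  ],
)

```text
t: 8.05
eef_pos: [0.7241, 0.0762, 0.0907]
ee_rot: [-3.141, 0.0, 0.801]
force: [-0.4, -0.5, -0.0]
width: 0.0502
gripper_force: 0.0
```

```bash
python3 -c "
from h import *
look('g.png');s=monitor.get_state();print(s['eef_pos'],s['ee_rot'],s['force']);dish(0,360)
D=np.radians
for n,gc,p in(('top',0,[.6122,-.0377]),('scene',0,[.6141,-.0399])):
    f=grab(n);im=f['color'].astype(np.float32);d=np.array(p)
    for _ in range(2): r=circ(f,d,.088,.042,D(np.arange(0,360,6)),im[...,1]-im[...,2]);d=r[0]
    q=circ(f,p,.048,.055,D(np.arange(0,360,6)),im.mean(2),.85,1.2)
    print(n,r,q,'off mm',(d-p)*1e3,(d-q[0])*1e3)
" 2>/dev/null
```

```text
[0.72422844 0.07617283 0.09092436] [ 3.14147245e+00 -1.96920556e-04  8.00514739e-01] [-0.16881453 -0.01409571  0.82295175]
centroid [ 0.61599568 -0.03587973] [272 174  27  27 556]
dish (array([ 0.61683889, -0.0357035 ]), 60, np.float64(0.0007343044184258893)) rel top-pan [0.00463889 0.0019965 ]
top (array([ 0.61709427, -0.03615115]), 60, np.float64(0.0006630465021495932)) (array([ 0.6125148 , -0.03732577]), 54, np.float64(0.0005675407301183287)) off mm [4.89427254 1.54884745] [4.5794773  1.17461849]
scene (array([ 0.61739711, -0.03502403]), 49, np.float64(0.0008062796325658053)) (array([ 0.61653738, -0.03891173]), 47, np.float64(0.0009632613374207857)) off mm [3.29711048 4.87597345] [0.85973022 3.88770127]
```

View pics/g.png

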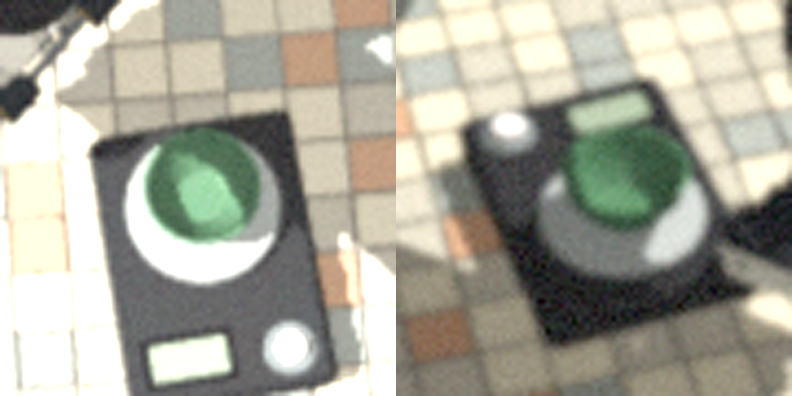

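The dish is nearly centred: both views put it about 4 mm short along the push line. One more nudge of 4 mm past the previous end point.

servo_tool(
  targets=[
    {"xyz": [-3, 0, 0], "angular": [0, 0, 0], "claw": 5},
    {"xyz": [-4, 0, 0], "angular": [0, 0, 0], "claw": 5},
    {"xyz": [-2.5, 0, 0], "angular": [0, 0, 0], "claw": 5},
    {"xyz": [-0.7, 0, 0], "angular": [0, 0, 0], "claw": 5},
    {"xyz": [-0.3, 0, 0], "angular": [0, 0, 0], "claw": 5},
    {"xyz": [-0.2, 0, 0], "angular": [0, 0, 0], "claw": 5},
    {"xyz": [-0.2, 0, 0], "angular": [0, 0, 0], "claw": 5},
    {"xyz": [-0.2, 0, 0], "angular": [0, 0, 0], "claw": 5},
    {"xyz": [-0.2, 0, 0], "angular": [0, 0, 0], "claw": 5},
    {"xyz": [-0.2, 0, 0], "angular": [0, 0, 0], "claw": 5},
    {"xyz": [-0.2, 0, 0], "angular": [0, 0, 0], "claw": 5},
    {"xyz": [-0.2, 0, 0], "angular": [0, 0, 0], "claw": 5},
    {"xyz": [-0.2, 0, 0], "angular": [0, 0, 0], "claw": 5},
    {"xyz": [0, 0, 0], "angular": [0, 0, 0], "claw": 5},
    {"xyz": [0, 0, 0], "angular": [0, 0, 0], "claw": 5},
  ],
)

```text
t: 9.8
eef_pos: [0.6401, -0.0103, 0.0905]
ee_rot: [-3.142, 0.0, 0.801]
force: [-1.0, 0.4, 0.9]
width: 0.0498
gripper_force: 0.1
```

servo_tool(
  targets=[
    {"xyz": [0.2, 0, 0], "angular": [0, 0, 0], "claw": 5},
    {"xyz": [0.5, 0, 0], "angular": [0, 0, 0], "claw": 5},
    {"xyz": [1.0, 0, 0], "angular": [0, 0, 0], "claw": 5},
    {"xyz": [3, 0, 0], "angular": [0, 0, 0], "claw": 5},
    {"xyz": [4, 0, 0], "angular": [0, 0, 0], "claw": 5},
    {"xyz": [3, 0, 0], "angular": [0, 0, 0], "claw": 5},
    {"xyz": [0, 0, 0], "angular": [0, 0, 0], "claw": 5},
    {"xyz": [0, 0, 0], "angular": [0, 0, 0], "claw": 5},
    {"xyz": [0, 0, 0], "angular": [0, 0, 0], "claw": 5},
    {"xyz": [0, 0, 0], "angular": [0, 0, 0], "claw": 5},
  ],
)

```text
t: 10.8
eef_pos: [0.7213, 0.0734, 0.0907]
ee_rot: [-3.141, 0.0, 0.801]
force: [0.4, -0.7, 0.2]
width: 0.0498
gripper_force: 0.0
```

```bash
cat > m.py <<'E'
from h import *
look('h%d.png'%(monitor.get_state()['t']*10));s=monitor.get_state();print(s['eef_pos'],s['ee_rot'],s['force'])
D=np.radians
for n,gc,p in(('top',0,[.6122,-.0377]),('scene',0,[.6141,-.0399])):
    f=grab(n);im=f['color'].astype(np.float32);d=np.array(p)
    for _ in range(2): r=circ(f,d,.088,.042,D(np.arange(0,360,6)),im[...,1]-im[...,2]);d=r[0]
    q=circ(f,p,.048,.055,D(np.arange(0,360,6)),im.mean(2),.85,1.2)
    print(n,r,q,'off mm',(d-p)*1e3,(d-q[0])*1e3)
E
python3 m.py 2>/dev/null; ls pics
```

```text
[0.72141515 0.07328232 0.09089529] [ 3.14151443e+00 -1.66713889e-04  8.00465413e-01] [0.02355559 0.23892426 0.01373394]
top (array([ 0.6119872 , -0.04142398]), 60, np.float64(0.0006291914896610906)) (array([ 0.61259533, -0.03747429]), 60, np.float64(0.0006509752262169981)) off mm [-0.21280356 -3.72397599] [-0.60813671 -3.94968902]
scene (array([ 0.61223389, -0.04004961]), 49, np.float64(0.0014573542314815155)) (array([ 0.61644773, -0.03830097]), 47, np.float64(0.0015021678525346804)) off mm [-1.86610718 -0.14960597] [-4.21383595 -1.74864059]
c.png
d.png
e.png
g.png
h108.png
scene1.png
top1.png
```

View pics/h108.png

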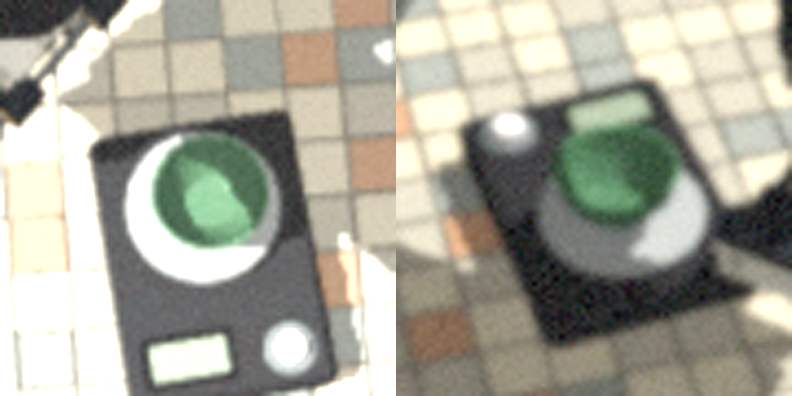

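The margins look roughly even. The two views disagree by a few mm, mainly from the pan's side wall, so I check the lateral (y) offset with only the pan's side extremes, which that bias doesn't affect.

```bash
cat > l.py <<'E'
from h import *
D=np.radians
for n,p in(('top',[.6125,-.0375]),('scene',[.613,-.039])):
    f=grab(n);im=f['color'].astype(np.float32);R=np.array(f['R']);C=-R.T@np.array(f['t'])
    v=np.array(p)-C[:2]; v/=np.hypot(*v); lat=np.array([-v[1],v[0]]); a=np.arctan2(lat[1],lat[0])
    rng=D(np.arange(-24,25,3))
    d=np.array(p)
    def ext(c,z,Rr,ch):
        o=[]
        for s in(0,np.pi):
            P=[]
            for t in a+s+rng:
                rr=np.linspace(Rr*.8,Rr*1.2,80); w=np.array(c)[:,None]+rr*np.array([[np.cos(t)],[np.sin(t)]])
                uv=np.array([proj(f,[x,y,z]) for x,y in w.T]); q=map_coordinates(cv2.GaussianBlur(ch,(0,0),.7),[uv[:,1],uv[:,0]],order=1)
                P.append(rr[np.argmin(np.gradient(q))]-Rr)
            o.append(np.median(P)*1e3)
        return o
    d=circ(f,d,.088,.042,D(np.arange(0,360,6)),im[...,1]-im[...,2])[0]
    ed=ext(d,.088,.042,im[...,1]-im[...,2]); ep=ext(p,.048,.055,im.mean(2))
    dl=np.dot(d,lat)*1e3+(ed[0]-ed[1])/2; pl=np.dot(p,lat)*1e3+(ep[0]-ep[1])/2
    print(n,'lat',lat,'dish ext',ed,'pan ext',ep,'lateral off mm',dl-pl)
E
python3 l.py
```

```text
top lat [0.13698445 0.9905732 ] dish ext [np.float64(-0.531645569620251), np.float64(-1.169620253164555)] pan ext [np.float64(0.41772151898734206), np.float64(-0.1392405063291094)] lateral off mm -3.942789160723393
scene lat [-0.24399662 -0.96977608] dish ext [np.float64(-1.169620253164555), np.float64(-0.9569620253164559)] pan ext [np.float64(-0.6962025316455678), np.float64(1.8101265822784844)] lateral off mm 2.1436490111877475
```

Both views give a y offset of −2 to −4 mm and an x offset near −1 mm, so the dish is about 3 mm off, within tolerance. Next I lift, close the fingers and go above the button.

servo_tool(
  targets=[
    {"xyz": [0, 0, -4], "angular": [0, 0, 0], "claw": 0},
    {"xyz": [0, 0, -4], "angular": [0, 0, 0], "claw": 0},
    {"xyz": [0, 0, -4], "angular": [0, 0, 0], "claw": 0},
    {"xyz": [-3.3, -0.475, 0], "angular": [0, 0, 0], "claw": 0},
    {"xyz": [-3.3, -0.475, 0], "angular": [0, 0, 0], "claw": 0},
    {"xyz": [-3.3, -0.475, 0], "angular": [0, 0, 0], "claw": 0},
    {"xyz": [-3.3, -0.475, 0], "angular": [0, 0, 0], "claw": 0},
    {"xyz": [-3.3, -0.475, 0], "angular": [0, 0, 0], "claw": 0},
    {"xyz": [-3.3, -0.475, 0], "angular": [0, 0, 0], "claw": 0},
    {"xyz": [-3.3, -0.475, 0], "angular": [0, 0, 0], "claw": 0},
    {"xyz": [-3.3, -0.475, 0], "angular": [0, 0, 0], "claw": 0},
    {"xyz": [0, 0, 4], "angular": [0, 0, 0], "claw": 0},
    {"xyz": [0, 0, 4], "angular": [0, 0, 0], "claw": 0},
    {"xyz": [0, 0, 3], "angular": [0, 0, 0], "claw": 0},
    {"xyz": [0, 0, 2], "angular": [0, 0, 0], "claw": 0},
    {"xyz": [0, 0, 0], "angular": [0, 0, 0], "claw": 0},
    {"xyz": [0, 0, 0], "angular": [0, 0, 0], "claw": 0},
    {"xyz": [0, 0, 0], "angular": [0, 0, 0], "claw": 0},
  ],
)

```text
t: 12.9
eef_pos: [0.5117, -0.0892, 0.082]
ee_rot: [3.14, -0.002, 0.801]
force: [0.0, 0.2, -0.0]
width: 0.0003
gripper_force: 0.0
```

```bash
python3 -c "
from h import *
s=monitor.get_state();print(s['eef_pos'],s['force']);look('k.png')" 2>/dev/null; python3 l.py
```

```text
[ 0.51168809 -0.08916247  0.08200762] [ 0.03377075  0.21310861 -0.03318297]
top lat [0.13698445 0.9905732 ] dish ext [np.float64(0.74430379746835), np.float64(5.6354430379746825)] pan ext [np.float64(1.8101265822784844), np.float64(-6.544303797468349)] lateral off mm -11.237857895274047
scene lat [-0.24399662 -0.96977608] dish ext [np.float64(-0.10632911392405298), np.float64(-0.10632911392405298)] pan ext [np.float64(-0.9746835443037936), np.float64(1.8101265822784844)] lateral off mm 3.357868084122316
```

View pics/k.png

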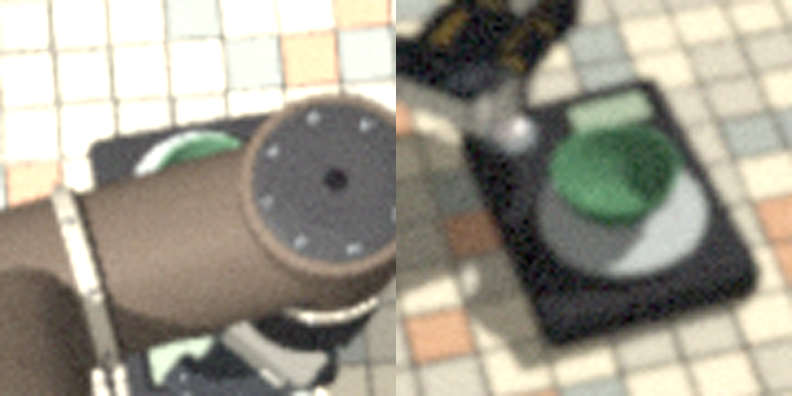

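The scene view shows the closed fingertips over the button, with the dish unmoved. Pressing now.

servo_tool(
  targets=[
    {"xyz": [0, 0, 0.6], "angular": [0, 0, 0], "claw": 0},
    {"xyz": [0, 0, 0.5], "angular": [0, 0, 0], "claw": 0},
    {"xyz": [0, 0, 0.3], "angular": [0, 0, 0], "claw": 0},
    {"xyz": [0, 0, 0.2], "angular": [0, 0, 0], "claw": 0},
    {"xyz": [0, 0, 0.2], "angular": [0, 0, 0], "claw": 0},
    {"xyz": [0, 0, 0.1], "angular": [0, 0, 0], "claw": 0},
    {"xyz": [0, 0, 0], "angular": [0, 0, 0], "claw": 0},
    {"xyz": [0, 0, 0], "angular": [0, 0, 0], "claw": 0},
    {"xyz": [0, 0, 0], "angular": [0, 0, 0], "claw": 0},
  ],
)

```text
t: 14.0
eef_pos: [0.5104, -0.0893, 0.0622]
ee_rot: [-3.142, 0.0, 0.801]
force: [-3.8, 1.0, 10.7]
width: 0.0003
gripper_force: 5.2
```

10.7 N with the tip at 40 mm means the button is fully down. Now I release it and move clear.

servo_tool(
  targets=[
    {"xyz": [0, 0, -0.5], "angular": [0, 0, 0], "claw": 0},
    {"xyz": [0, 0, -1.5], "angular": [0, 0, 0], "claw": 0},
    {"xyz": [0, 0, -4], "angular": [0, 0, 0], "claw": 0},
    {"xyz": [0, 0, -5], "angular": [0, 0, 0], "claw": 0},
    {"xyz": [0, 0, -4], "angular": [0, 0, 0], "claw": 0},
    {"xyz": [3, -3, 0], "angular": [0, 0, 0], "claw": 0},
    {"xyz": [3, -3, 0], "angular": [0, 0, 0], "claw": 0},
    {"xyz": [3, -3, 0], "angular": [0, 0, 0], "claw": 0},
    {"xyz": [3, -3, 0], "angular": [0, 0, 0], "claw": 0},
    {"xyz": [3, -3, 0], "angular": [0, 0, 0], "claw": 0},
    {"xyz": [3, -3, 0], "angular": [0, 0, 0], "claw": 0},
    {"xyz": [3, -3, 0], "angular": [0, 0, 0], "claw": 0},
    {"xyz": [3, -3, 0], "angular": [0, 0, 0], "claw": 0},
    {"xyz": [0, 0, 0], "angular": [0, 0, 0], "claw": 0},
    {"xyz": [0, 0, 0], "angular": [0, 0, 0], "claw": 0},
    {"xyz": [0, 0, 0], "angular": [0, 0, 0], "claw": 0},
  ],
)

```text
t: 15.6
eef_pos: [0.5051, 0.2495, 0.2113]
ee_rot: [-3.142, 0.001, 0.801]
force: [0.3, -0.3, 1.0]
width: 0.0005
gripper_force: 0.0
```

```bash
python3 m.py 2>/dev/null; python3 l.py; mv pics/h[2-9]*.png pics/last.png 2>/dev/null; ls pics
```

```text
[0.50537075 0.24905771 0.211634  ] [3.14158222e+00 6.26237554e-05 7.99977113e-01] [ 0.95531591 -0.6348034   0.13316828]
top (array([ 0.61287714, -0.04115611]), 60, np.float64(0.000852873276122653)) (array([ 0.61262284, -0.03774833]), 60, np.float64(0.0005502319872988382)) off mm [ 0.67713799 -3.45610947] [ 0.2542962  -3.40778317]
scene (array([ 0.61519249, -0.04196786]), 39, np.float64(0.0012331092610311373)) (array([ 0.61615571, -0.03868556]), 44, np.float64(0.0009354306118863065)) off mm [ 1.09249402 -2.06786039] [-0.96322092 -3.28229592]
top lat [0.13698445 0.9905732 ] dish ext [np.float64(-0.531645569620251), np.float64(-1.382278481012654)] pan ext [np.float64(0.13924050632911633), np.float64(0.13924050632911633)] lateral off mm -3.65087486975559
scene lat [-0.24399662 -0.96977608] dish ext [np.float64(-0.318987341772152), np.float64(-0.744303797468357)] pan ext [np.float64(-0.1392405063291094), np.float64(1.8101265822784844)] lateral off mm 3.321239498369252
c.png
d.png
e.png
g.png
h108.png
h156.png
k.png
scene1.png
top1.png
```

Both views now agree: the dish is about 3.4 mm off the pan centre, inside the 6 mm limit. The arm is clear, so I hand in.

```bash
python3 -c "
from station import order
print(order.job_done())"
```

```text
the job is handed in; nothing more can be done
None
```

The job is handed in: the dish stands about 3.4 mm off the pan's centre by both cameras (limit 6 mm), the button was pressed fully down (about 11 N at the hard stop) and released, though I didn't measure it coming back up; the arm is clear, and it stayed well away from the ladle, spatula and grey box.

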